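# Build a wood crib for the burn test

## Task

Lever up the lid of the blue sample box by putting the spatula's blade into the slot under the lid's front edge, and open it right up. Build all the wooden sticks from the box into a crib on the white burn board, two side by side to a layer and each layer crosswise to the one below: the first two centred along the two dark lines, the next pair across them with the same spacing, and so on (an odd last stick lies above one of the two sticks two layers below). Then shut the lid, leave the spatula lying on its green mat, and do not disturb the glassware and bottles.

Things in the scene. Friction and masses are not known exactly. Their poses are not given: they have to be found in the camera images.
- stick1_mid (a point): pale wooden stick, square section 22 x 22 mm, 120 mm long, about 32 g. The point is its centre; its x axis runs along the stick (either way round is the same). Starts on the floor of the blue box.
- stick2_mid (a point): pale wooden stick, square section 22 x 22 mm, 120 mm long, about 32 g. The point is its centre; its x axis runs along the stick (either way round is the same). Starts on the floor of the blue box.
- stick3_mid (a point): pale wooden stick, square section 22 x 22 mm, 120 mm long, about 32 g. The point is its centre; its x axis runs along the stick (either way round is the same). Starts on the floor of the blue box.
- stick4_mid (a point): pale wooden stick, square section 22 x 22 mm, 120 mm long, about 32 g. The point is its centre; its x axis runs along the stick (either way round is the same). Starts lying on top of stick1 in the box; may be absent (None).
- stick5_mid (a point): pale wooden stick, square section 22 x 22 mm, 120 mm long, about 32 g. The point is its centre; its x axis runs along the stick (either way round is the same). Starts lying on top of stick2 in the box; may be absent (None).
- stick6_mid (a point): pale wooden stick, square section 22 x 22 mm, 120 mm long, about 32 g. The point is its centre; its x axis runs along the stick (either way round is the same). Starts lying on top of stick3 in the box; may be absent (None).
- spatula_grip (a point): flat spatula, red handle 110 x 22 wide x 24 mm high, with a steel blade 26 mm wide and 2.5 mm thick at the handle's mid-height, about 120 g. The point is the place to grip (near the centre of mass), mid-width and mid-height of the handle: the handle reaches 75 mm behind and 35 mm ahead of it. x points along the blade to its tip, z up.
- spatula_tip (a point): middle of the blade's end, 120 mm ahead (+x) of spatula_grip, at the blade's mid-thickness.
- mat_top (a point): green mat, 260 (x) x 90 (y) x 3 mm, fixed on the bench; the spatula starts on it. The point is the centre of its top.
- box_slot (a point): blue open box, fixed: 150 (x) x 190 (y) mm outside, walls and floor 5 mm, side and back walls 64 mm high, front wall only 52 mm, so that a slot 12 mm high and 180 mm wide stays open under the shut lid. The point is the middle of the slot at the outer face of the front wall, 58 mm above the bench. x points from the front to the back of the box, y along the front. The sticks lie along x in three columns 52 mm apart, up to two high; their tops are at most 49 mm above the bench.
- lid_hinge (a point): middle of the lid's hinge line: top of the box's back wall, level with the lid's underside, 150 mm behind the slot's face. Same axes as the box.
- lid_edge (a point): middle of the lid's front edge (orange strip), at half its thickness. The lid is a clear plate 150 (x) x 190 (y) x 4 mm, 130 g, with no handle.
- lid (a joint): lid angle: 0 shut, growing as the front edge swings up about the hinge to the stop at 1.7 rad (just past upright). Its stiff hinge (0.12 N m) keeps it where it is left; some 2 N at the front edge move it.
- stand_top (a point): burn stand, fixed: steel tray 200 x 200 mm carrying a white board 172 x 172 mm whose top is 16 mm above the bench. The point is the centre of the board's top. Two dark lines run along x on it, at y = +40 and -40 mm. Layer 1 lies along x on the lines, layer 2 along y at x = +40 and -40 mm, layer 3 like layer 1; the stick centres of a layer are 11, 33, 55 mm above the board.
- beaker: glass beaker, 68 mm across, 90 mm high, to be left alone; origin under its centre.
- bottle: amber bottle, 68 mm across, 160 mm high, yellow cap, to be left alone; origin under its centre.
- jar: white jar with a red cap, 70 mm across, 90 mm high, to be left alone; origin under its centre.
Not all that is in view belongs to the job. There is more than one size of the part that bears box_slot; the job needs the largest.

How it is judged:
On the way, in this order (a step that is already met when the one before it is completed fails the run):
1. the lid is being levered up with the spatula (value of joint lid above 0.3 rad and contact force between spatula and lid above 0.2 N), for 0.1 s.
2. the lid is open, near upright or beyond (value of joint lid above 1.2 rad), for 0.2 s.
3. all the sticks stand in the crosswise crib (((angle between the x axis of stick1_mid and the x axis of stand_top, either way round below 0.17 rad and x of stick1_mid in the frame of stand_top between -0.016 and 0.016 m and (y of stick1_mid in the frame of stand_top between 0.027 and 0.053 m or y of stick1_mid in the frame of stand_top between -0.053 and -0.027 m) and (z of stick1_mid in the frame of stand_top between 0.005 and 0.017 m or z of stick1_mid in the frame of stand_top between 0.049 and 0.061 m)) or (angle between the x axis of stick1_mid and the y axis of stand_top, either way round below 0.17 rad and y of stick1_mid in the frame of stand_top between -0.016 and 0.016 m and (x of stick1_mid in the frame of stand_top between 0.027 and 0.053 m or x of stick1_mid in the frame of stand_top between -0.053 and -0.027 m) and z of stick1_mid in the frame of stand_top between 0.027 and 0.039 m)) and ((angle between the x axis of stick2_mid and the x axis of stand_top, either way round below 0.17 rad and x of stick2_mid in the frame of stand_top between -0.016 and 0.016 m and (y of stick2_mid in the frame of stand_top between 0.027 and 0.053 m or y of stick2_mid in the frame of stand_top between -0.053 and -0.027 m) and (z of stick2_mid in the frame of stand_top between 0.005 and 0.017 m or z of stick2_mid in the frame of stand_top between 0.049 and 0.061 m)) or (angle between the x axis of stick2_mid and the y axis of stand_top, either way round below 0.17 rad and y of stick2_mid in the frame of stand_top between -0.016 and 0.016 m and (x of stick2_mid in the frame of stand_top between 0.027 and 0.053 m or x of stick2_mid in the frame of stand_top between -0.053 and -0.027 m) and z of stick2_mid in the frame of stand_top between 0.027 and 0.039 m)) and ((angle between the x axis of stick3_mid and the x axis of stand_top, either way round below 0.17 rad and x of stick3_mid in the frame of stand_top between -0.016 and 0.016 m and (y of stick3_mid in the frame of stand_top between 0.027 and 0.053 m or y of stick3_mid in the frame of stand_top between -0.053 and -0.027 m) and (z of stick3_mid in the frame of stand_top between 0.005 and 0.017 m or z of stick3_mid in the frame of stand_top between 0.049 and 0.061 m)) or (angle between the x axis of stick3_mid and the y axis of stand_top, either way round below 0.17 rad and y of stick3_mid in the frame of stand_top between -0.016 and 0.016 m and (x of stick3_mid in the frame of stand_top between 0.027 and 0.053 m or x of stick3_mid in the frame of stand_top between -0.053 and -0.027 m) and z of stick3_mid in the frame of stand_top between 0.027 and 0.039 m)) and ((angle between the x axis of stick4_mid and the x axis of stand_top, either way round below 0.17 rad and x of stick4_mid in the frame of stand_top between -0.016 and 0.016 m and (y of stick4_mid in the frame of stand_top between 0.027 and 0.053 m or y of stick4_mid in the frame of stand_top between -0.053 and -0.027 m) and (z of stick4_mid in the frame of stand_top between 0.005 and 0.017 m or z of stick4_mid in the frame of stand_top between 0.049 and 0.061 m)) or (angle between the x axis of stick4_mid and the y axis of stand_top, either way round below 0.17 rad and y of stick4_mid in the frame of stand_top between -0.016 and 0.016 m and (x of stick4_mid in the frame of stand_top between 0.027 and 0.053 m or x of stick4_mid in the frame of stand_top between -0.053 and -0.027 m) and z of stick4_mid in the frame of stand_top between 0.027 and 0.039 m)) and ((angle between the x axis of stick5_mid and the x axis of stand_top, either way round below 0.17 rad and x of stick5_mid in the frame of stand_top between -0.016 and 0.016 m and (y of stick5_mid in the frame of stand_top between 0.027 and 0.053 m or y of stick5_mid in the frame of stand_top between -0.053 and -0.027 m) and (z of stick5_mid in the frame of stand_top between 0.005 and 0.017 m or z of stick5_mid in the frame of stand_top between 0.049 and 0.061 m)) or (angle between the x axis of stick5_mid and the y axis of stand_top, either way round below 0.17 rad and y of stick5_mid in the frame of stand_top between -0.016 and 0.016 m and (x of stick5_mid in the frame of stand_top between 0.027 and 0.053 m or x of stick5_mid in the frame of stand_top between -0.053 and -0.027 m) and z of stick5_mid in the frame of stand_top between 0.027 and 0.039 m)) and ((angle between the x axis of stick6_mid and the x axis of stand_top, either way round below 0.17 rad and x of stick6_mid in the frame of stand_top between -0.016 and 0.016 m and (y of stick6_mid in the frame of stand_top between 0.027 and 0.053 m or y of stick6_mid in the frame of stand_top between -0.053 and -0.027 m) and (z of stick6_mid in the frame of stand_top between 0.005 and 0.017 m or z of stick6_mid in the frame of stand_top between 0.049 and 0.061 m)) or (angle between the x axis of stick6_mid and the y axis of stand_top, either way round below 0.17 rad and y of stick6_mid in the frame of stand_top between -0.016 and 0.016 m and (x of stick6_mid in the frame of stand_top between 0.027 and 0.053 m or x of stick6_mid in the frame of stand_top between -0.053 and -0.027 m) and z of stick6_mid in the frame of stand_top between 0.027 and 0.039 m))), for 0.3 s.
At the end, for the whole second after the job is handed in: Every stick in the crib: centre within 16 mm lengthwise and 13 mm crosswise of its place, within 6 mm of its layer height, turned at most 0.17 rad; two to a layer, layers alternating, first along the lines. Lid shut (under 0.06 rad). Spatula lying with its grip point over the mat (all of step 3 and value of joint lid below 0.06 rad and x of spatula_grip in the frame of mat_top between -0.13 and 0.13 m and y of spatula_grip in the frame of mat_top between -0.045 and 0.045 m and z of spatula_grip in the frame of mat_top below 0.02 m); the robot touches nothing.
It fails at once if the beaker is shoved (more than 40 mm) (distance of beaker from where it was at the start of the episode above 0.04 m).
It fails at once if the bottle is shoved (more than 40 mm) (distance of bottle from where it was at the start of the episode above 0.04 m).
It fails at once if the jar is shoved (more than 40 mm) (distance of jar from where it was at the start of the episode above 0.04 m).
Of stick4, stick5, stick6 only 1 to 3 are there at a start; the rules pass over those that are not, and their reading is None.
At some moment in a run one of spatula may be knocked a few centimetres aside while the robot is not near it.
Once in a run the grip may slacken for a moment while it holds something.
It also fails if it takes over 210 s, if anything falls off the work surface, if the arm or the gripper's body presses on something with over 40 N, if the wrist force passes 120 N, or if a joint passes its speed limit or range.

## Robot

A 6-joint arm with a two-finger parallel gripper is mounted at the origin on the work surface. World frame = base frame: x ahead of the robot, y to its left, z up, the work surface at z = 0. Lengths are in m, angles in rad, forces in N, time in s.
With the tool pointing down it reaches from about 0.4 to 0.825 m from the base axis. Payload 7 kg.
Tool frame: the origin (TCP) lies on the centre line of the jaws, within the pads' length; the fingertips stand arm.tip_reach ahead of it and the grasp point (between the pads) lies 5 mm behind it (arm.tip_reach is the distance from the TCP to the fingertips, in m); z points along the fingers, y is the line along which they close (so a half turn about z gives the same grasp; the last joint's range is limited). The gripper opens to 88 mm and grips with 3 to 60 N. Pads are 19 mm wide; open, the fingers measure 130 mm over their backs; the gripper's body (78 mm by 193 mm) begins 47 mm behind the grasp point.
Start: joints at [-0.99, 0.359, 0.012, 0, -1.224, -0.288], TCP at [0.195, -0.646, 0.241] pointing down, gripper open.
Joint ranges: [-3.07, 3.07], [-1.43, 2.12], [-1.02, 1.25], [-3.03, 1.67], [-3.05, -0], [-3.03, 3.03]. Speed limits (rad/s): [2.39, 2.39, 3.01, 3.14, 3.14, 3.14].

## Interface

Orientations are given as [roll, pitch, yaw] about the fixed x, y, z axes, in that order (R = Rz(yaw) Ry(pitch) Rx(roll)).
In Python, from station import status, optics, order, arm gives the robot as it stands. The module is installed in compiled form; this text tells all that it offers.
- The arm moves only by the shell command python3 -m jog 'ROWS' [FORCE]. ROWS is JSON, a list of rows, each a list of 3 entries, a list of its own where there are three numbers: the gripper command: -1 is shut, 1 is fully open, values between are in proportion, then the shift along the tool's x, y, z in mm, then the turn about the tool's z in rad. A call has 1 to 20 rows; each row is the pose to reach, as a shift and turn from the pose commanded when the call began, along the tool's axes at that moment; what a row does not reach only later rows make up. A row lasts 1/8 s, in which the tool goes at most 62.5 mm and 10.7 degrees, less where a joint would pass 70% of its speed; a pose out of reach is approached as far as the arm can. A call with a gripper value outside its range is refused whole. The fingers move at their own pace and stop on an object; FORCE is the grip in N (left out, the last holds). Time passes only in rows, so rows that repeat a pose let the fingers close. It gives the time, the measured TCP pose, the force, the opening and the grip force at its end, in the units of the state.
- status.get_state(): the state, without advancing time (a new reading comes with each control period).
- optics.grab_frame(name): name is "scene" or "top" or "wrist"; returns a dict with "color" (384x512x3 uint8, red, green, blue), "mtx" (3x3 intrinsics, pixels), "cam_to_world" (4x4, takes a point from camera to world coordinates). Camera axes: x right, y down, z forward; pixel columns grow to the right and rows downward; lengths in m; the calibration is good to about 2 mm. A picture is of the moment at which its call begins. There is no depth.
- order.job_done(): hands the job in; it is judged then, once.
The state is a dict: "t": time; "q": joint angles; "qd": joint speeds; "joint_efforts": joint torques, N m; "eef_pos": TCP position; "ee_rot": TCP orientation; "force": force on the tool from outside, world axes, zero at the start; "moment": the same for the moment, N m; "width": finger opening in m; "gripper_force": force on a finger pad.
Only numpy, scipy, OpenCV 4.12 (cv2) and the standard library are available. Lean on these libraries where they do the work, as an engineer would, in place of code of your own. Each camera call takes 0.05 s, during which the arm holds its last target. There are 200 camera calls.

## Working session

There is one attempt and no reset: what is moved stays moved. The work goes in short steps, Python scripts to look and compute and a shell command to move; the robot and the scene stay as the last step left them, time stands still between calls to the robot, and variables do not carry over. Pictures are saved under pics/ and viewed, at most 14 in all, crops included, and the job is handed in when it is done.

```bash
mkdir -p pics; python3 - <<'E'
from station import status, optics, arm
import cv2, numpy as np
s=status.get_state(); print(s); print(arm.tip_reach)
for n in ("scene","top"):
    f=optics.grab_frame(n); cv2.imwrite(f"pics/{n}0.png",cv2.resize(f["color"][:,:,::-1],(800,600),interpolation=cv2.INTER_CUBIC)); print(n,f["mtx"].round(1).tolist(),f["cam_to_world"].round(3).tolist())
E
```

```text
{'t': 0.0, 'q': array([-9.89929438e-01,  3.59348702e-01,  1.10514299e-02, -3.40871354e-04,
       -1.22408730e+00, -2.88087229e-01]), 'qd': array([-0.00102247,  0.00038421,  0.000479  , -0.00099685,  0.00133155,
        0.00064787]), 'joint_efforts': array([-1.72493870e-03, -5.82717276e+01,  2.93054259e+01,  6.99711174e+00,
        6.94550079e-03, -1.78028963e-04]), 'eef_pos': array([ 0.19464436, -0.64583915,  0.2396458 ]), 'ee_rot': array([ 3.13997881e+00, -1.44056866e-04, -2.84892896e+00]), 'force': array([-0.22957195,  0.46106657, -0.25564937]), 'moment': array([ 0.01061435,  0.01133697, -0.02724251]), 'gripper_force': 0.0, 'width': 0.08760834789585163}
0.014
scene [[365.1, 0.0, 251.8], [0.0, 365.1, 190.6], [0.0, 0.0, 1.0]] [[-0.511, 0.594, -0.621, 1.341], [0.859, 0.345, -0.378, 0.499], [-0.01, -0.727, -0.687, 0.966], [0.0, 0.0, 0.0, 1.0]]
top [[474.5, 0.0, 255.3], [0.0, 474.5, 199.1], [0.0, 0.0, 1.0]] [[0.003, -0.996, 0.093, 0.366], [-1.0, -0.003, 0.005, -0.004], [-0.005, -0.093, -0.996, 1.656], [0.0, 0.0, 0.0, 1.0]]
```

View pics/scene0.png

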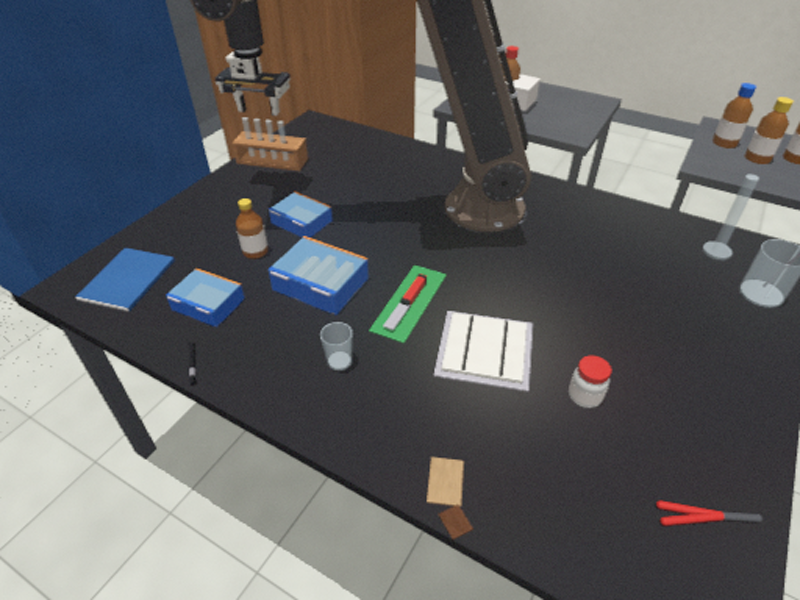

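View pics/top0.png

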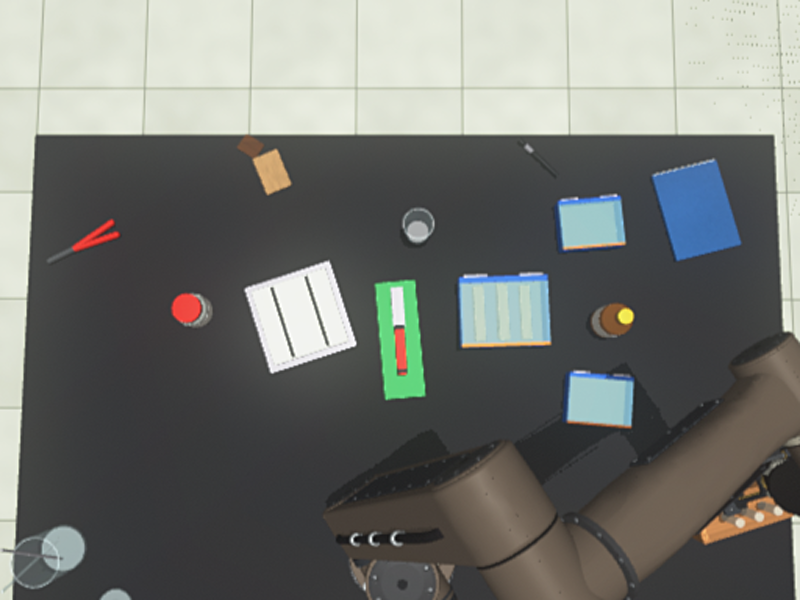

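The top view (800x600) shows the big box at (505,310), with its orange front edge facing the robot and three stick columns inside. The spatula is on its mat at (401,345) with its tip away from the robot. The board is at (300,318), the beaker at (418,225), the bottle at (615,320) and the jar at (190,310).

```bash
cat > h.py <<'E'
from station import status, optics, arm
import cv2, numpy as np
from scipy.spatial.transform import Rotation as R
def onplane(f,uv,z):
    uv=np.atleast_2d(np.float64(uv)); d=np.c_[uv,np.ones(len(uv))]@np.linalg.inv(f["mtx"]).T
    T=f["cam_to_world"]; d=d@T[:3,:3].T; o=T[:3,3]
    return o+d*((z-o[2])/d[:,2])[:,None]
def mask(f,lo,hi):
    return cv2.inRange(cv2.cvtColor(f["color"],cv2.COLOR_RGB2HSV),np.array(lo),np.array(hi))
def blobs(m,amin=30):
    c,_=cv2.findContours(m,cv2.RETR_EXTERNAL,cv2.CHAIN_APPROX_NONE)
    return sorted([k for k in c if cv2.contourArea(k)>amin],key=cv2.contourArea,reverse=True)
def rect(f,c,z):
    """centre, long side dir (rad), sizes of contour cast on plane z"""
    p=onplane(f,c[:,0,:],z)[:,:2].astype(np.float32)
    b=cv2.boxPoints(cv2.minAreaRect(p)); e=[b[1]-b[0],b[2]-b[1]]; e.sort(key=np.linalg.norm)
    return b.mean(0).round(4),round(float(np.arctan2(e[1][1],e[1][0])),3),[round(float(np.linalg.norm(k)),4) for k in e[::-1]]
def go(x,y,z,yaw):
    """yaw = desired direction of tool y axis line (mod pi), prints shift mm & turn from the present pose"""
    s=status.get_state(); M=R.from_euler("xyz",s["ee_rot"]); 
    d=M.inv().apply(np.array([x,y,z])-s["eef_pos"])*1000
    ty=M.as_matrix()[:,1]; a=np.arctan2(ty[1],ty[0]); w=(yaw-a+np.pi/2)%np.pi-np.pi/2
    print("shift",d.round(1),"turn",round(-w,3),"| tcp",s["eef_pos"].round(4),"tooly",round(a,3),"q6",s["q"][5].round(2),"w",round(s["width"],4),"t",round(s["t"],1),"F",s["force"].round(1))
E
python3 - <<'E'
from h import *
f=optics.grab_frame("top")
g=mask(f,(45,80,80),(75,255,255))
for n,lo,hi,z,k in [("green",(45,80,80),(75,255,255),.003,1),("red",(0,170,90),(6,255,255),.027,4),("orange",(8,90,120),(22,255,255),.066,6),("white",(0,0,185),(180,25,255),.016,5),("blue",(100,150,60),(120,255,255),.05,6),("yellow",(25,150,120),(35,255,255),.16,1)]:
    for c in blobs(mask(f,lo,hi),25)[:k]:
        print(n,c[:,0,:].mean(0).round(),rect(f,c,z),cv2.contourArea(c))
E
```

```text
green [255. 217.] (array([0.4593, 0.0046], dtype=float32), 0.094, [0.2633, 0.0935]) 1908.0
red [119. 197.] (array([0.5246, 0.4767], dtype=float32), 1.132, [0.0611, 0.0585]) 237.0
red [ 63. 151.] (array([0.6824, 0.6861], dtype=float32), -1.125, [0.1041, 0.0433]) 176.0
red [256. 223.] (array([0.4359, 0.0027], dtype=float32), 0.069, [0.0833, 0.0187]) 36.5
orange [479. 332.] (array([ 0.0831, -0.7188], dtype=float32), -1.267, [0.198, 0.0547]) 450.5
orange [173. 109.] (array([0.8234, 0.2866], dtype=float32), 0.406, [0.0909, 0.0592]) 399.5
orange [394. 204.] (array([ 0.4993, -0.4623], dtype=float32), 0.003, [0.0606, 0.057]) 149.5
orange [324. 220.] (array([ 0.444 , -0.2255], dtype=float32), -1.538, [0.1878, 0.0069]) 60.0
orange [480. 314.] (array([ 0.1384, -0.735 ], dtype=float32), -1.254, [0.0337, 0.0131]) 29.5
white [217. 114.] (array([0.5693, 0.0092], dtype=float32), -1.57, [1.8466, 1.3452]) 48935.5
white [192. 202.] (array([0.5079, 0.2252], dtype=float32), 0.325, [0.1994, 0.198]) 3150.0
white [307. 200.] (array([ 0.5166, -0.1726], dtype=float32), 0.031, [0.1187, 0.0217]) 169.0
white [322. 199.] (array([ 0.5204, -0.2257], dtype=float32), 0.055, [0.1195, 0.0204]) 166.5
white [254. 196.] (array([0.5317, 0.0092], dtype=float32), 0.074, [0.0818, 0.0255]) 148.0
blue [445. 135.] (array([ 0.7405, -0.6464], dtype=float32), 0.251, [0.1915, 0.1478]) 2252.5
blue [321. 178.] (array([ 0.5899, -0.2189], dtype=float32), -1.537, [0.1914, 0.0114]) 98.0
blue [368. 135.] (array([ 0.7411, -0.387 ], dtype=float32), -0.842, [0.1806, 0.084]) 54.0
blue [375. 246.] (array([ 0.3621, -0.4039], dtype=float32), -1.049, [0.176, 0.0798]) 47.5
yellow [400. 202.] (array([ 0.4978, -0.4515], dtype=float32), -1.568, [0.0288, 0.0254]) 62.0
```

```bash
python3 -c "
from h import *
go(.4545,.0037,.12,1.641)"
```

```text
shift [-436.2  546.9  120.5] turn 0.222 | tcp [ 0.1947 -0.646   0.2399] tooly 1.863 q6 -0.29 w 0.0879 t 0.1 F [-0.2 -0.2  0.3]
```

```bash
python3 -m jog '[[0.4,[-436,547,60],0.22],[0.4,[-436,547,60],0.22],[0.4,[-436,547,60],0.22],[0.4,[-436,547,60],0.22],[0.4,[-436,547,60],0.22],[0.4,[-436,547,60],0.22],[0.4,[-436,547,60],0.22],[0.4,[-436,547,60],0.22],[0.4,[-436,547,60],0.22],[0.4,[-436,547,60],0.22],[0.4,[-436,547,60],0.22],[0.4,[-436,547,60],0.22],[0.4,[-436,547,120],0.22],[0.4,[-436,547,120],0.22],[0.4,[-436,547,120],0.22]]' 60
python3 - <<'E'
from h import *
f=optics.grab_frame("wrist"); cv2.imwrite("pics/w1.png",f["color"][:,:,::-1]); print(f["cam_to_world"].round(3).tolist())
for c in blobs(mask(f,(0,150,60),(8,255,255)),100)[:2]: print(c[:,0].mean(0),rect(f,c,.027))
go(.4545,.0037,.019,1.641)
E
```

```text
t: 2.02
eef_pos: [0.4549, 0.0028, 0.1219]
ee_rot: [-3.141, 0.0, -3.069]
force: [-0.2, -0.5, 0.8]
width: 0.0615
gripper_force: 0.0
[[-0.072, 0.961, 0.266, 0.384], [0.997, 0.07, 0.018, -0.003], [-0.001, 0.267, -0.964, 0.266], [0.0, 0.0, 0.0, 1.0]]
[264.05882353 173.17647059] (array([0.4359, 0.004 ], dtype=float32), 0.079, [0.0871, 0.0211])
[264.26229508 101.50819672] (array([0.381, 0.   ], dtype=float32), -1.498, [0.0208, 0.0034])
shift [  1.1   0.7 103.4] turn 0.002 | tcp [0.4554 0.0031 0.1224] tooly 1.643 q6 -1.94 w 0.0613 t 2.1 F [ 0.1  0.5 -0.2]
```

View pics/w1.png

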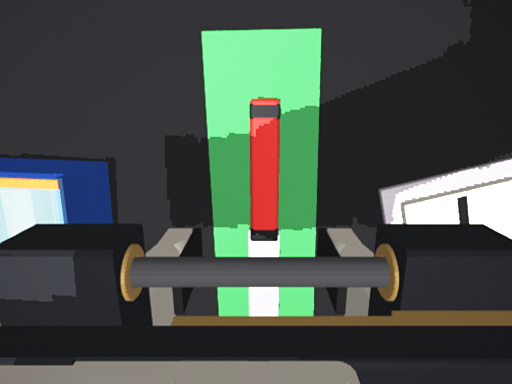

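The wrist picture shows the handle centred between the open fingers (u≈264). I'll go down and grip.

```bash
python3 -m jog '[[0.4,[1,1,60],0],[0.4,[1,1,103],0],[0.4,[1,1,103],0],[0.4,[1,1,103],0],[-1,[1,1,103],0],[-1,[1,1,103],0],[-1,[1,1,103],0],[-1,[1,1,103],0],[-1,[1,1,103],0],[-1,[1,1,50],0],[-1,[1,1,-20],0],[-1,[1,1,-20],0],[-1,[1,1,-20],0]]' 60
python3 - <<'E'
from h import *
f=optics.grab_frame("wrist"); cv2.imwrite("pics/w2.png",f["color"][:,:,::-1])
ax=.033; c=np.array([.4405,-.2255]); u=np.array([np.cos(ax),np.sin(ax)]); v=np.array([-u[1],u[0]])
for along,lat in [(-.135,-.05),(-.06,-.05)]:
    p=c+along*u+lat*v; print(p,np.hypot(*p)); go(p[0],p[1],.13,ax+np.pi/2)
E
```

```text
t: 3.7
eef_pos: [0.4531, 0.0043, 0.1408]
ee_rot: [3.141, 0.001, -3.069]
force: [0.4, 0.1, -2.0]
width: 0.0217
gripper_force: 60.0
[ 0.3072232  -0.27992697] 0.41562627851954165
shift [ 165.5 -272.7    9.9] turn 0.039 | tcp [0.4525 0.0041 0.1398] tooly 1.643 q6 -1.94 w 0.0215 t 3.8 F [ 0.1  0.3 -1.4]
[ 0.38218237 -0.27745242] 0.4722745032363915
shift [  90.5 -275.7    9.9] turn 0.039 | tcp [0.4525 0.0041 0.1398] tooly 1.643 q6 -1.94 w 0.0215 t 3.8 F [ 0.1  0.3 -1.4]
```

```bash
python3 -m jog '[[-1,[80,-130,0],0.04],[-1,[165,-200,0],0.04],[-1,[165,-272,0],0.04],[-1,[165,-272,0],0.04],[-1,[165,-272,0],0.04],[-1,[165,-272,0],0.04],[-1,[165,-272,0],0.04],[-1,[165,-272,40],0.04],[-1,[165,-272,78],0.04],[-1,[165,-272,78],0.04],[-1,[165,-272,78],0.04]]' 60
python3 - <<'E'
from h import *
for n in ("scene","top"):
    f=optics.grab_frame(n); im=f["color"][:,:,::-1]
    r=im[120:240,130:290] if n=="scene" else im[150:270,270:430]
    cv2.imwrite(f"pics/{n}2.png",cv2.resize(r,(800,600),interpolation=cv2.INTER_CUBIC))
    T=np.linalg.inv(f["cam_to_world"])
ax=.033; c=np.array([.4405,-.2255]); u=np.array([np.cos(ax),np.sin(ax)]); v=np.array([-u[1],u[0]])
p=c-.055*u-.05*v; go(p[0],p[1],.062,ax+np.pi/2)
E
```

```text
t: 5.12
eef_pos: [0.3095, -0.2785, 0.0633]
ee_rot: [-3.141, -0.0, -3.106]
force: [-0.0, -0.9, -0.6]
width: 0.0217
gripper_force: 60.0
shift [-77.3  -1.    2. ] turn 0.001 | tcp [ 0.3099 -0.279   0.0638] tooly 1.605 q6 -1.28 w 0.0217 t 5.2 F [ 0.2 -0.5 -0.6]
```

View pics/top2.png

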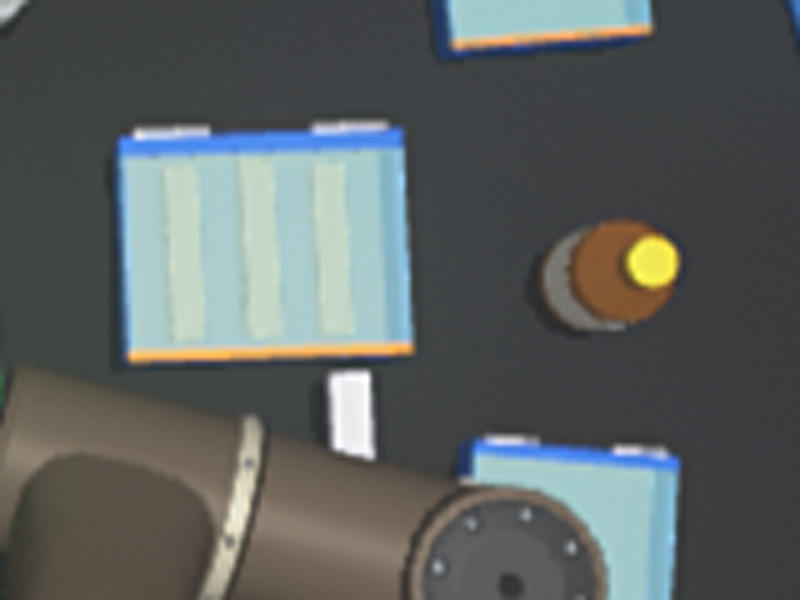

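View pics/scene2.png

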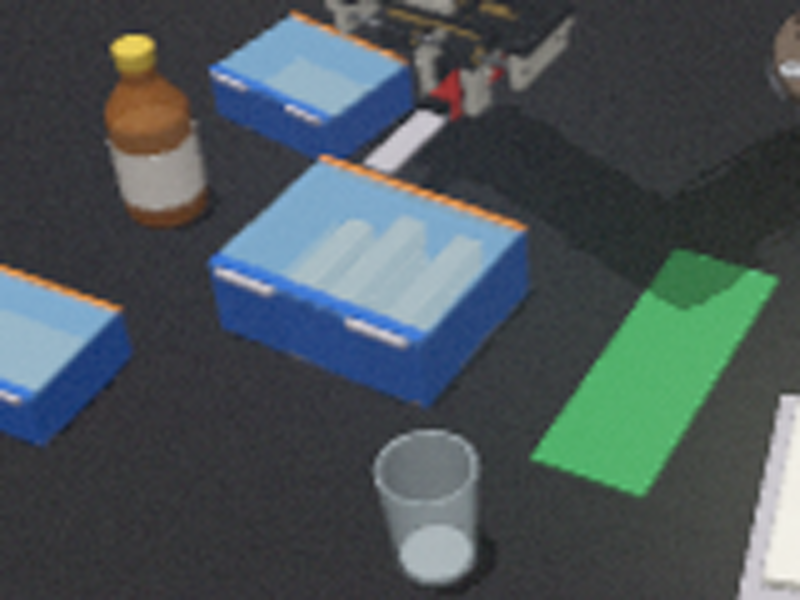

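The top crop shows the blade tip at (350,370), about 10 mm short of the orange edge and aligned with the box. In the scene crop the blade is level with the slot. I'll insert it now.

```bash
python3 -m jog '[[-1,[-10,-1,2],0],[-1,[-20,-1,2],0],[-1,[-30,-1,2],0],[-1,[-30,-1,2],0]]' 60; python3 -m jog '[[-1,[-20,0,0],0],[-1,[-40,0,0],0],[-1,[-47,0,0],0],[-1,[-47,0,0],0]]' 60
python3 -c "
from h import *
go(.3855,-.2795,.062,1.604)"
```

```text
t: 5.72
eef_pos: [0.3396, -0.2792, 0.0606]
ee_rot: [-3.141, 0.0, -3.108]
force: [0.9, 0.2, -1.5]
width: 0.0216
gripper_force: 60.0
t: 6.22
eef_pos: [0.3858, -0.2774, 0.0603]
ee_rot: [3.141, -0.001, -3.108]
force: [0.6, -0.6, -1.1]
width: 0.0213
gripper_force: 60.0
shift [ 0.4 -2.1 -1.7] turn -0.0 | tcp [ 0.3858 -0.2774  0.0603] tooly 1.604 q6 -1.33 w 0.0213 t 6.2 F [ 0.6 -0.6 -1.1]
```

```bash
python3 -m jog '[[-1,[0,0,-10],0],[-1,[-2,0,-20],0],[-1,[-4,0,-32],0],[-1,[-8,0,-44],0],[-1,[-15,0,-55],0],[-1,[-15,0,-55],0],[-1,[-15,0,-55],0]]' 60
python3 - <<'E'
from h import *
f=optics.grab_frame("scene"); im=f["color"][:,:,::-1]
cv2.imwrite("pics/scene3.png",cv2.resize(im[100:240,130:290],(800,600),interpolation=cv2.INTER_CUBIC))
E
```

```text
t: 7.1
eef_pos: [0.4012, -0.2771, 0.1157]
ee_rot: [-3.141, 0.001, -3.109]
force: [0.4, -0.4, -0.8]
width: 0.0212
gripper_force: 60.0
```

View pics/scene3.png

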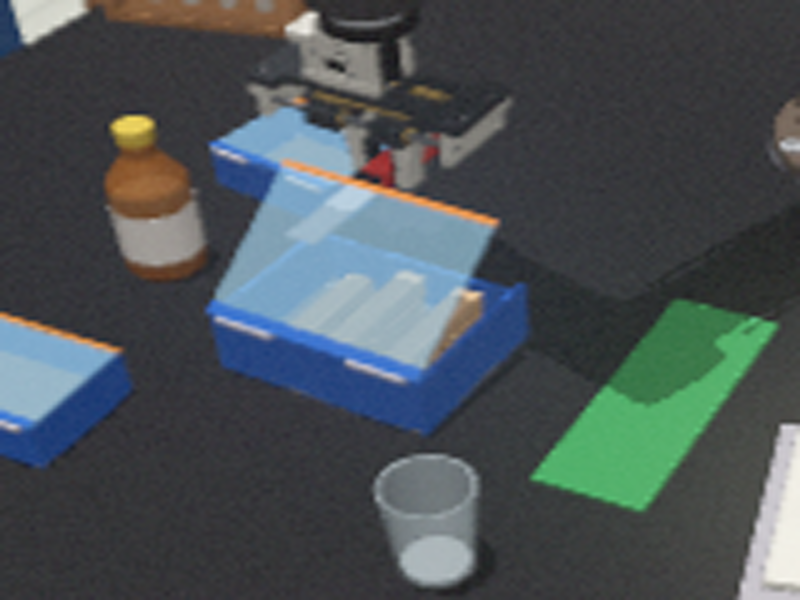

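The lid is up about 0.6 rad, resting on the blade (strip at (280..495,160..225)). I'll follow the arc.

```bash
python3 -m jog '[[-1,[-5,0,-7],0],[-1,[-11,0,-13],0],[-1,[-17,0,-19],0],[-1,[-24,0,-25],0],[-1,[-32,0,-29],0],[-1,[-39,0,-32],0],[-1,[-48,0,-35],0],[-1,[-58,0,-37],0],[-1,[-68,0,-37],0],[-1,[-78,0,-37],0],[-1,[-84,0,-37],0],[-1,[-90,0,-37],0],[-1,[-90,0,-37],0],[-1,[-90,0,-37],0]]' 60
python3 - <<'E'
from h import *
f=optics.grab_frame("scene"); im=f["color"][:,:,::-1]
cv2.imwrite("pics/scene4.png",cv2.resize(im[80:240,130:330],(800,600),interpolation=cv2.INTER_CUBIC))
E
```

```text
t: 8.9
eef_pos: [0.4846, -0.274, 0.1508]
ee_rot: [3.139, -0.011, -3.111]
force: [-17.3, -1.5, 3.3]
width: 0.0215
gripper_force: 60.0
```

View pics/scene4.png

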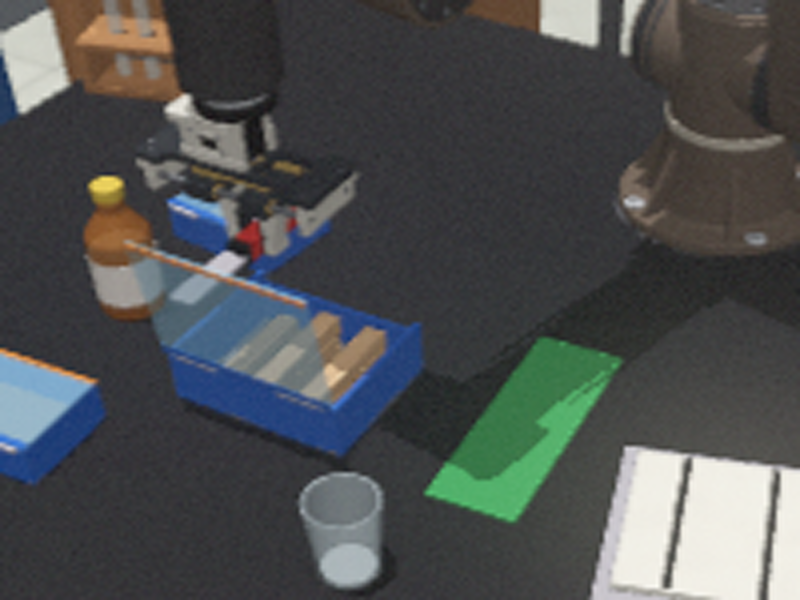

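The lid is fully open against its stop (17 N reaction). I'll back off and return the spatula.

```bash
python3 -m jog '[[-1,[50,0,0],0],[-1,[90,0,0],0],[-1,[90,0,0],0],[-1,[90,0,0],0]]' 60; python3 - <<'E'
from h import *
go(.456,.0045,.0225,1.65)
E
```

```text
t: 9.45
eef_pos: [0.4015, -0.2773, 0.1531]
ee_rot: [-3.141, 0.002, -3.109]
force: [0.7, 0.5, -1.0]
width: 0.0216
gripper_force: 60.0
shift [-63.5 279.9 130.5] turn -0.046 | tcp [ 0.4015 -0.2773  0.1531] tooly 1.604 q6 -1.34 w 0.0216 t 9.4 F [ 0.7  0.5 -1. ]
```

```bash
python3 -m jog '[[-1,[-63,280,0],-0.05],[-1,[-63,280,0],-0.05],[-1,[-63,280,0],-0.05],[-1,[-63,280,0],-0.05],[-1,[-63,280,0],-0.05],[-1,[-63,280,0],-0.05],[-1,[-63,280,60],-0.05],[-1,[-63,280,110],-0.05],[-1,[-63,280,125],-0.05],[-1,[-63,280,131],-0.05],[-1,[-63,280,131],-0.05],[-1,[-63,280,131],-0.05]]' 60; python3 - <<'E'
from h import *
go(.456,.0045,.0205,1.65)
f=optics.grab_frame("scene"); im=f["color"][:,:,::-1]
cv2.imwrite("pics/scene5.png",cv2.resize(im[90:250,130:330],(800,600),interpolation=cv2.INTER_CUBIC))
E
```

```text
t: 10.95
eef_pos: [0.4551, 0.0051, 0.0224]
ee_rot: [3.141, 0.002, -3.059]
force: [-0.1, -0.1, -0.9]
width: 0.0216
gripper_force: 60.0
shift [-0.8 -0.7  1.9] turn 0.004 | tcp [0.4551 0.0051 0.0224] tooly 1.654 q6 -1.93 w 0.0216 t 10.9 F [-0.1 -0.1 -0.9]
```

View pics/scene5.png

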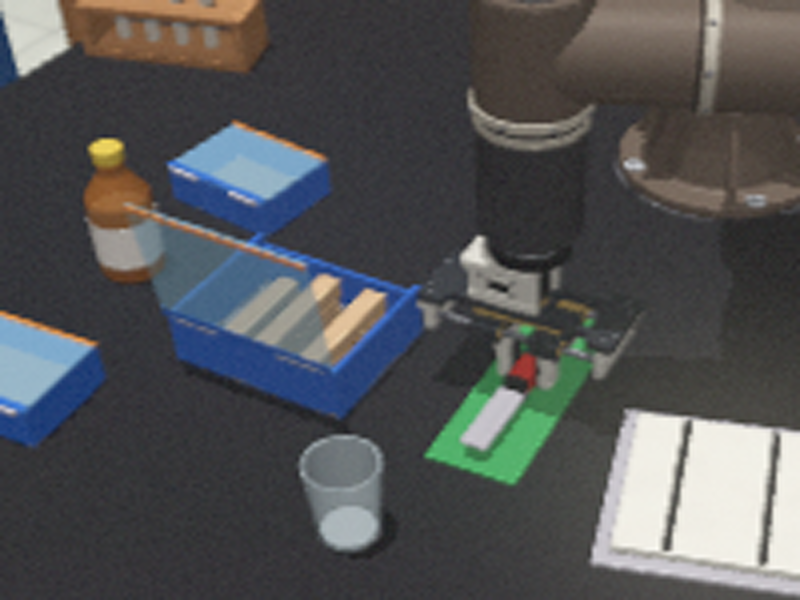

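The lid is open and stays put; the spatula lies over the mat. I'll release it, rise and move over the box.

```bash
python3 -m jog '[[-1,[0,0,2],0],[-1,[0,0,2],0],[0.1,[0,0,2],0],[0.1,[0,0,2],0],[0.1,[0,0,2],0],[0.1,[0,0,-60],0],[-0.3,[0,0,-180],0],[-0.3,[-30,-100,-220],0],[-0.3,[-38,-232,-220],-0.05],[-0.3,[-38,-232,-220],-0.05],[-0.3,[-38,-232,-220],-0.05],[-0.3,[-38,-232,-220],-0.05],[-0.3,[-38,-232,-220],-0.05],[-0.3,[-38,-232,-220],-0.05]]' 30; python3 - <<'E'
from h import *
go(.515,-.223,.25,1.604)
f=optics.grab_frame("wrist"); cv2.imwrite("pics/w6.png",f["color"][:,:,::-1])
f=optics.grab_frame("top"); im=f["color"][:,:,::-1]
cv2.imwrite("pics/top6.png",cv2.resize(im[110:230,130:350],(800,436),interpolation=cv2.INTER_CUBIC))
E
```

```text
t: 12.75
eef_pos: [0.5109, -0.2221, 0.241]
ee_rot: [3.141, -0.001, -3.008]
force: [-0.2, 0.7, 0.0]
width: 0.0304
gripper_force: 0.0
shift [-4.  -1.4 -9. ] turn 0.1 | tcp [ 0.5109 -0.2221  0.241 ] tooly 1.704 q6 -1.38 w 0.0304 t 12.8 F [-0.2  0.7  0. ]
```

View pics/w6.png

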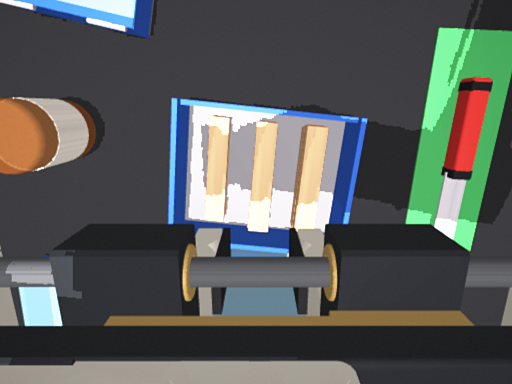

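View pics/top6.png

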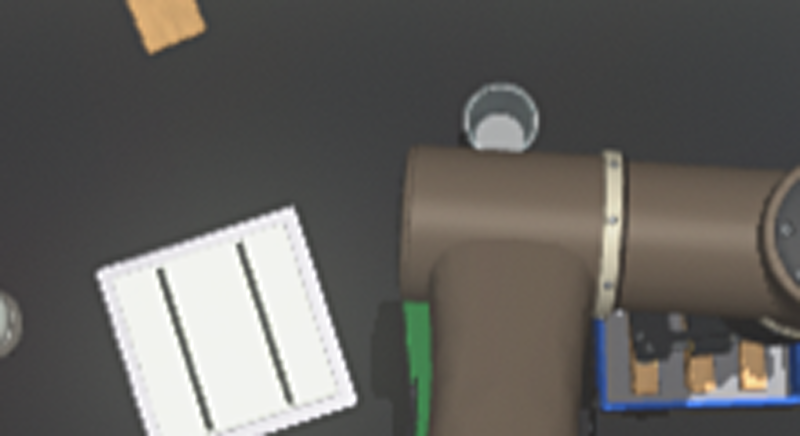

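The wrist view shows three columns of sticks at u≈217, 262 and 312. The far ends are hidden by the fingers, so I'll back off 50 mm to measure positions and heights.

```bash
python3 -m jog '[[-0.3,[50,0,-9],0.1],[-0.3,[50,0,-9],0.1],[-0.3,[50,0,-9],0.1]]' ; cat > sticks.py <<'E'
from h import *
f=optics.grab_frame("wrist"); 
m=mask(f,(10,50,90),(25,200,255)); m[225:]=0; cv2.imwrite("pics/m.png",m)
cv2.imwrite("pics/w7.png",f["color"][:,:,::-1])
for c in blobs(m,200):
    print(c[:,0].mean(0).round(),c[:,0].min(0),c[:,0].max(0),[rect(f,c,z) for z in (.027,.049)])
go(.515,-.223,.25,1.604)
E
python3 sticks.py
```

```text
t: 13.22
eef_pos: [0.4621, -0.2291, 0.251]
ee_rot: [-3.141, 0.001, -3.107]
force: [0.1, 0.2, 0.5]
width: 0.0307
gripper_force: 0.0
[ 39. 201.] [  0 171] [ 77 224] [(array([ 0.5071, -0.4949], dtype=float32), -1.536, [0.0937, 0.066]), (array([ 0.5002, -0.4792], dtype=float32), -1.536, [0.0881, 0.062])]
[308. 191.] [299 162] [324 224] [(array([ 0.4904, -0.1678], dtype=float32), 0.036, [0.0765, 0.0286]), (array([ 0.4845, -0.1716], dtype=float32), 0.036, [0.072, 0.0269])]
[266. 182.] [257 164] [276 202] [(array([ 0.4794, -0.2212], dtype=float32), 0.035, [0.0461, 0.0227]), (array([ 0.4741, -0.2219], dtype=float32), 0.035, [0.0433, 0.0213])]
[227. 189.] [212 161] [234 224] [(array([ 0.4935, -0.272 ], dtype=float32), 0.045, [0.0779, 0.0238]), (array([ 0.4874, -0.2697], dtype=float32), 0.045, [0.0733, 0.0224])]
shift [-52.9   4.4   0.7] turn 0.001 | tcp [ 0.4623 -0.2292  0.2507] tooly 1.605 q6 -1.46 w 0.0306 t 13.3 F [0.9 0.2 0.6]
```

View pics/w7.png

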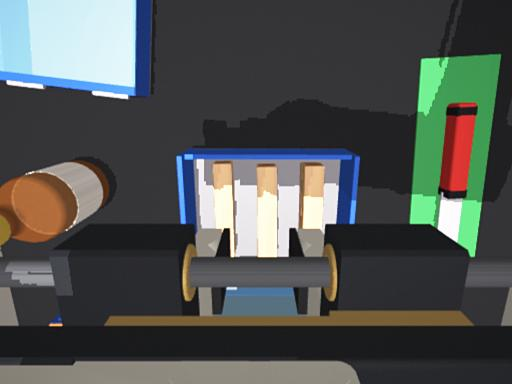

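The camera's up direction is toward the robot, so I need to move forward to see whole lengths.

```bash
python3 -m jog '[[-0.3,[-60,4,-30],0],[-0.3,[-95,4,-30],0],[-0.3,[-95,4,-30],0],[-0.3,[-95,4,-30],0]]' ; python3 sticks.py
```

```text
t: 13.78
eef_pos: [0.5566, -0.2222, 0.2795]
ee_rot: [3.141, -0.002, -3.108]
force: [-0.2, 0.2, -0.1]
width: 0.0308
gripper_force: 0.0
[ 34. 109.] [ 0 74] [ 75 144] [(array([ 0.5   , -0.4909], dtype=float32), 1.394, [0.0882, 0.084]), (array([ 0.4992, -0.4762], dtype=float32), 1.394, [0.0834, 0.0793])]
[305. 132.] [295  78] [319 182] [(array([ 0.5145, -0.1669], dtype=float32), 0.042, [0.1247, 0.0283]), (array([ 0.5129, -0.1702], dtype=float32), 0.042, [0.1178, 0.0267])]
[266. 134.] [254  80] [273 184] [(array([ 0.5188, -0.22  ], dtype=float32), 0.045, [0.1249, 0.024]), (array([ 0.517 , -0.2203], dtype=float32), 0.045, [0.118, 0.0227])]
[225. 132.] [211  81] [232 180] [(array([ 0.5184, -0.2709], dtype=float32), 0.044, [0.1185, 0.0239]), (array([ 0.5166, -0.2684], dtype=float32), 0.044, [0.1119, 0.0226])]
shift [41.2  0.8 29.9] turn 0.0 | tcp [ 0.5563 -0.2224  0.2799] tooly 1.604 q6 -1.48 w 0.0304 t 13.8 F [ 1.1  0.3 -0. ]
```

View pics/w7.png

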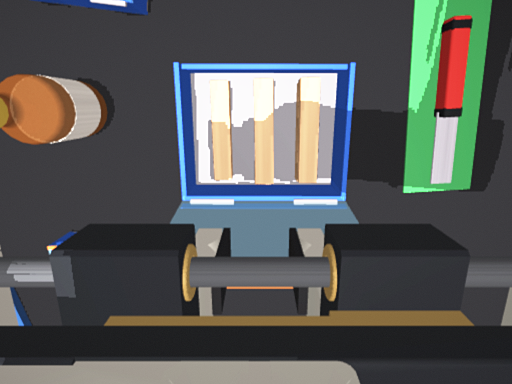

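All three columns are fully visible (u≈225, 266, 305). From the projected lengths, the right and middle columns are two high and the left is single, so there are 5 sticks. Next I'll measure the board lines.

```bash
python3 - <<'E'
from h import *
f=optics.grab_frame("top"); g=cv2.cvtColor(f["color"],cv2.COLOR_RGB2GRAY)
m=(g<110).astype(np.uint8)*255; k=np.zeros_like(m); 
w=max([c for c in blobs(mask(f,(0,0,185),(180,25,255)),2000) if abs(c[:,0].mean(0)-[192,202]).max()<15],key=len)
cv2.fillPoly(k,[cv2.convexHull(w)],255); k=cv2.erode(k,np.ones((9,9)))
L=[rect(f,c,.016) for c in blobs(m&k,20)[:2]]; print(rect(f,w,.016)); print(*L,sep="\n")
print((L[0][0]+L[1][0])/2, np.linalg.norm(L[0][0]-L[1][0]))
E
```

```text
(array([0.5079, 0.2252], dtype=float32), 0.325, [0.1994, 0.198])
Traceback (most recent call last):
IndexError: list index out of range
```

```bash
python3 - <<'E'
from h import *
f=optics.grab_frame("top"); g=cv2.cvtColor(f["color"],cv2.COLOR_RGB2GRAY)
m=(g<165).astype(np.uint8)*255; k=np.zeros_like(m)
w=max([c for c in blobs(mask(f,(0,0,185),(180,25,255)),2000) if abs(c[:,0].mean(0)-[192,202]).max()<15],key=len)
cv2.fillPoly(k,[cv2.convexHull(w)],255); k=cv2.erode(k,np.ones((11,11)))
n,lab,st,_=cv2.connectedComponentsWithStats(m&k)
for i in range(1,n):
    if st[i,4]<25: continue
    v,u=np.nonzero(lab==i); p=onplane(f,np.c_[u,v],.016)[:,:2]
    d=cv2.fitLine(p.astype(np.float32),cv2.DIST_L2,0,.01,.01).ravel()
    t=(p-d[2:])@d[:2]; print(st[i,4],"ang",np.arctan2(d[1],d[0]),"mid",d[2:]+d[:2]*(t.max()+t.min())/2,"len",np.ptp(t))
E
```

```text
89 ang 0.32242796 mid [0.51978589 0.18895733] len 0.1549323039978011
88 ang 0.32207155 mid [0.49414376 0.2646427 ] len 0.15475053304859746
```

```bash
python3 -c "
from h import *
go(.513,-.1685,.043,1.609)"
```

```text
shift [ 41.2  55.5 237.6] turn -0.005 | tcp [ 0.556  -0.2226  0.2805] tooly 1.604 q6 -1.48 w 0.0307 t 13.9 F [-0.6 -0.4  0.2]
```

```bash
python3 -m jog '[[-0.35,[41,55,40],0],[-0.35,[41,55,100],0],[-0.35,[41,55,160],0],[-0.35,[41,55,190],0],[-0.35,[41,55,215],0],[-0.35,[41,55,237],0],[-0.35,[41,55,237],0],[-0.35,[41,55,237],0],[-1,[41,55,237],0],[-1,[41,55,237],0],[-1,[41,55,237],0],[-1,[41,55,180],0],[-1,[41,55,120],0],[-1,[41,55,90],0],[-1,[41,55,90],0]]' 30; python3 -c "
from h import *
go(.5202,.1881,.033,1.893)"
```

```text
t: 15.8
eef_pos: [0.5153, -0.1691, 0.1937]
ee_rot: [-3.141, 0.006, -3.109]
force: [-0.4, -0.6, -2.0]
width: 0.0218
gripper_force: 30.0
shift [-15.7 356.9 160.7] turn -0.289 | tcp [ 0.5153 -0.1691  0.1937] tooly 1.604 q6 -1.58 w 0.0218 t 15.8 F [-0.4 -0.6 -2. ]
```

```bash
python3 -m jog '[[-1,[-16,357,20],-0.29],[-1,[-16,357,20],-0.29],[-1,[-16,357,20],-0.29],[-1,[-16,357,20],-0.29],[-1,[-16,357,20],-0.29],[-1,[-16,357,20],-0.29],[-1,[-16,357,40],-0.29],[-1,[-16,357,90],-0.29],[-1,[-16,357,140],-0.29],[-1,[-16,357,155],-0.29],[-1,[-16,357,159],-0.29],[-1,[-16,357,159],-0.29],[-1,[-16,357,159],-0.29]]' 30; python3 -c "
from h import *
go(.5202,.1881,.033,1.893)"
```

```text
t: 17.42
eef_pos: [0.5183, 0.1883, 0.0322]
ee_rot: [3.142, 0.001, -2.819]
force: [-1.8, -1.0, 2.0]
width: 0.0217
gripper_force: 30.0
shift [-1.7 -0.8 -0.8] turn 0.001 | tcp [0.5183 0.1883 0.0322] tooly 1.894 q6 -1.95 w 0.0217 t 17.4 F [-1.8 -1.   2. ]
```

Contact with the board is light. I'll release, rise, and go to the second stick (middle top).

```bash
python3 -m jog '[[-0.3,[0,0,0],0],[-0.3,[0,0,0],0],[-0.3,[0,0,0],0],[-0.35,[0,0,-60],0],[-0.35,[0,0,-160],0],[-0.35,[0,0,-160],0]]' 30; python3 -c "
from h import *
go(.517,-.2203,.043,1.609)"
```

```text
t: 18.18
eef_pos: [0.5189, 0.1888, 0.195]
ee_rot: [3.141, 0.004, -2.818]
force: [0.8, 1.3, -1.3]
width: 0.0284
gripper_force: 0.0
shift [ 132.3 -387.4  151.1] turn 0.285 | tcp [0.5189 0.1888 0.195 ] tooly 1.894 q6 -1.95 w 0.0284 t 18.2 F [ 0.8  1.3 -1.3]
```

```bash
python3 -m jog '[[-0.35,[132,-387,0],0.285],[-0.35,[132,-387,0],0.285],[-0.35,[132,-387,0],0.285],[-0.35,[132,-387,0],0.285],[-0.35,[132,-387,0],0.285],[-0.35,[132,-387,0],0.285],[-0.35,[132,-387,0],0.285],[-0.35,[132,-387,50],0.285],[-0.35,[132,-387,100],0.285],[-0.35,[132,-387,130],0.285],[-0.35,[132,-387,151],0.285],[-0.35,[132,-387,151],0.285],[-0.35,[132,-387,151],0.285],[-1,[132,-387,151],0.285],[-1,[132,-387,151],0.285],[-1,[132,-387,151],0.285],[-1,[132,-387,90],0.285],[-1,[132,-387,30],0.285],[-1,[132,-387,0],0.285],[-1,[132,-387,0],0.285]]' 30; python3 -c "
from h import *
go(.4948,.2639,.033,1.893)"
```

```text
t: 20.68
eef_pos: [0.5171, -0.2208, 0.1948]
ee_rot: [-3.141, 0.006, -3.104]
force: [0.0, -0.1, -1.6]
width: 0.0218
gripper_force: 30.0
shift [  4.8 485.4 161.3] turn -0.284 | tcp [ 0.5171 -0.2208  0.1948] tooly 1.609 q6 -1.48 w 0.0218 t 20.7 F [ 0.  -0.1 -1.6]
```

```bash
python3 -m jog '[[-1,[5,485,20],-0.285],[-1,[5,485,20],-0.285],[-1,[5,485,20],-0.285],[-1,[5,485,20],-0.285],[-1,[5,485,20],-0.285],[-1,[5,485,20],-0.285],[-1,[5,485,20],-0.285],[-1,[5,485,20],-0.285],[-1,[5,485,40],-0.285],[-1,[5,485,90],-0.285],[-1,[5,485,140],-0.285],[-1,[5,485,156],-0.285],[-1,[5,485,160],-0.285],[-1,[5,485,160],-0.285],[-1,[5,485,160],-0.285],[-0.3,[5,485,160],-0.285],[-0.3,[5,485,160],-0.285],[-0.3,[5,485,160],-0.285],[-0.35,[5,485,100],-0.285],[-0.35,[5,485,0],-0.285]]' 30; python3 -m jog '[[-0.35,[0,-150,0],0],[-0.35,[0,-150,0],0],[-0.35,[0,-150,0],0]]'; python3 - <<'E'
from h import *
go(.513,-.1685,.022,1.609)
f=optics.grab_frame("wrist"); cv2.imwrite("pics/w8.png",f["color"][:,:,::-1])
f=optics.grab_frame("top"); cv2.imwrite("pics/top8.png",cv2.resize(f["color"][120:270,120:320,::-1],(800,600)))
E
```

```text
t: 23.18
eef_pos: [0.4919, 0.2634, 0.1548]
ee_rot: [-3.14, -0.002, -2.819]
force: [1.2, 2.1, -0.2]
width: 0.0287
gripper_force: 0.0
t: 23.55
eef_pos: [0.5402, 0.1191, 0.1543]
ee_rot: [3.142, 0.0, -2.821]
force: [0.7, 0.2, -0.8]
width: 0.0289
gripper_force: 0.0
shift [ 116.5 -264.3  132.3] turn 0.283 | tcp [0.5402 0.1191 0.1543] tooly 1.892 q6 -1.82 w 0.0289 t 23.6 F [ 0.7  0.2 -0.8]
```

View pics/top8.png

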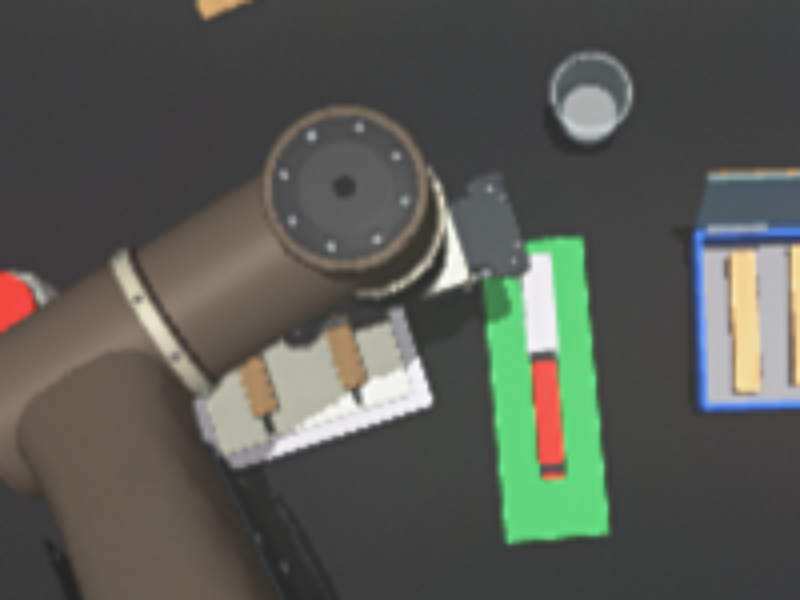

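The top crop shows both sticks on the lines (ends at (265,400) and (350,380)), and the spatula on the mat. I'll measure the floor sticks from the top view.

```bash
python3 - <<'E'
from h import *
f=optics.grab_frame("top"); m=mask(f,(12,40,120),(28,200,255)); 
for c in blobs(m,80):
    if 280<c[:,0,0].mean()<350 and 150<c[:,0,1].mean()<240: print(c[:,0].mean(0),rect(f,c,.027))
E
```

```text
[335.825  199.4875] (array([ 0.5178, -0.2722], dtype=float32), 0.042, [0.1216, 0.0254])
[305.62962963 199.71604938] (array([ 0.5174, -0.1683], dtype=float32), 0.042, [0.1218, 0.0253])
[320.63291139 198.24050633] (array([ 0.5211, -0.2197], dtype=float32), -0.009, [0.1213, 0.0241])
```

```bash
python3 -m jog '[[-0.35,[112,-265,0],0.283],[-0.35,[112,-265,0],0.283],[-0.35,[112,-265,0],0.283],[-0.35,[112,-265,0],0.283],[-0.35,[112,-265,0],0.283],[-0.35,[112,-265,0],0.283],[-0.35,[112,-265,50],0.283],[-0.35,[112,-265,90],0.283],[-0.35,[112,-265,115],0.283],[-0.35,[112,-265,131],0.283],[-0.35,[112,-265,131],0.283],[-0.35,[112,-265,131],0.283],[-1,[112,-265,131],0.283],[-1,[112,-265,131],0.283],[-1,[112,-265,131],0.283],[-1,[112,-265,70],0.283],[-1,[112,-265,10],0.283],[-1,[112,-265,-40],0.283],[-1,[112,-265,-40],0.283]]' 30; python3 -c "
from h import *
go(.5454,.2387,.055,.322)"
```

```text
t: 26.08
eef_pos: [0.5203, -0.1652, 0.1989]
ee_rot: [-3.141, 0.009, -3.101]
force: [0.1, 0.4, -0.5]
width: 0.0217
gripper_force: 30.0
shift [-40.2 402.6 143.9] turn 1.289 | tcp [ 0.5203 -0.1652  0.1989] tooly 1.611 q6 -1.58 w 0.0217 t 26.1 F [ 0.1  0.4 -0.5]
```

```bash
python3 -m jog '[[-1,[-40,403,0],-1.852],[-1,[-40,403,0],-1.852],[-1,[-40,403,0],-1.852],[-1,[-40,403,0],-1.852],[-1,[-40,403,0],-1.852],[-1,[-40,403,0],-1.852],[-1,[-40,403,0],-1.852],[-1,[-40,403,0],-1.852],[-1,[-40,403,0],-1.852],[-1,[-40,403,0],-1.852],[-1,[-40,403,0],-1.852],[-1,[-40,403,60],-1.852],[-1,[-40,403,90],-1.852],[-1,[-40,403,90],-1.852]]' 30; python3 -c "
from h import *
go(.5454,.2387,.055,.322)"
```

```text
t: 27.82
eef_pos: [0.5401, 0.2378, 0.1014]
ee_rot: [3.136, -0.002, -1.253]
force: [-0.2, 0.8, -0.5]
width: 0.0217
gripper_force: 30.0
shift [ 0.7 -5.5 46.4] turn -0.005 | tcp [0.5401 0.2378 0.1014] tooly -2.824 q6 -0.43 w 0.0217 t 27.8 F [-0.2  0.8 -0.5]
```

```bash
python3 -m jog '[[-1,[0,-5,20],0],[-1,[0,-5,36],0],[-1,[0,-5,43],0],[-1,[0,-5,46],0],[-1,[0,-5,46],0],[-1,[0,-5,46],0]]' 30; python3 -c "
from h import *
go(.5454,.2387,.055,.322)"
```

```text
t: 28.58
eef_pos: [0.5467, 0.2408, 0.0587]
ee_rot: [-3.141, 0.0, -1.25]
force: [-0.3, 0.1, -1.5]
width: 0.0218
gripper_force: 30.0
shift [1.6 2.  3.7] turn -0.001 | tcp [0.5467 0.2408 0.0587] tooly -2.821 q6 -0.42 w 0.0218 t 28.6 F [-0.3  0.1 -1.5]
```

```bash
python3 -m jog '[[-1,[0,1,3],0],[-1,[0,1,3],0],[-1,[0,1,3],0]]' 30; python3 -c "
from h import *
go(.5454,.2387,.055,.322)"
```

```text
t: 28.95
eef_pos: [0.5461, 0.2407, 0.0562]
ee_rot: [-3.14, 0.0, -1.249]
force: [-0.8, -1.1, 6.9]
width: 0.0217
gripper_force: 30.0
shift [1.7 1.3 1.2] turn -0.001 | tcp [0.5461 0.2407 0.0562] tooly -2.82 q6 -0.42 w 0.0217 t 28.9 F [-0.8 -1.1  6.9]
```

```bash
python3 -m jog '[[-0.3,[0,0,0],0],[-0.3,[0,0,0],0],[-0.3,[0,0,0],0],[-0.3,[0,0,-60],0],[-0.35,[0,0,-130],0],[-0.35,[0,0,-130],0],[-0.35,[0,0,-130],0]]' 30; python3 -c "
from h import *
go(.5211,-.2197,.022,1.57)"
```

```text
t: 29.82
eef_pos: [0.5455, 0.2404, 0.1855]
ee_rot: [-3.14, 0.001, -1.25]
force: [0.3, -0.2, -0.5]
width: 0.0291
gripper_force: 0.0
shift [429.1 168.4 162.9] turn -1.249 | tcp [0.5455 0.2404 0.1855] tooly -2.821 q6 -0.42 w 0.0291 t 29.8 F [ 0.3 -0.2 -0.5]
```

```bash
python3 -m jog '[[-0.35,[429,168,0],1.893],[-0.35,[429,168,0],1.893],[-0.35,[429,168,0],1.893],[-0.35,[429,168,0],1.893],[-0.35,[429,168,0],1.893],[-0.35,[429,168,0],1.893],[-0.35,[429,168,0],1.893],[-0.35,[429,168,0],1.893],[-0.35,[429,168,0],1.893],[-0.35,[429,168,0],1.893],[-0.35,[429,168,60],1.893],[-0.35,[429,168,90],1.893],[-0.35,[429,168,90],1.893]]' 30; python3 -c "
from h import *
go(.5211,-.2197,.022,1.57)"
```

```text
t: 31.45
eef_pos: [0.5185, -0.2195, 0.0911]
ee_rot: [3.141, -0.008, 3.14]
force: [-0.1, 0.4, 1.6]
width: 0.0284
gripper_force: 0.0
shift [-3.2 -0.3 69.1] turn -0.001 | tcp [ 0.5185 -0.2195  0.0911] tooly 1.569 q6 -1.52 w 0.0284 t 31.4 F [-0.1  0.4  1.6]
```

```bash
python3 -m jog '[[-0.35,[0,0,35],0],[-0.35,[0,0,55],0],[-0.35,[0,0,69],0],[-0.35,[0,0,69],0],[-0.35,[0,0,69],0],[-1,[0,0,69],0],[-1,[0,0,69],0],[-1,[0,0,69],0],[-1,[0,0,20],0],[-1,[0,0,-40],0],[-1,[0,0,-100],0],[-1,[0,0,-100],0]]' 30; python3 -c "
from h import *
go(.4696,.2133,.0555,.322)"
```

```text
t: 32.95
eef_pos: [0.5242, -0.2204, 0.2008]
ee_rot: [-3.14, 0.01, 3.141]
force: [-0.3, -0.5, -1.3]
width: 0.0218
gripper_force: 29.9
shift [ 56.2 433.9 144.1] turn 1.248 | tcp [ 0.5242 -0.2204  0.2008] tooly 1.57 q6 -1.52 w 0.0218 t 33.0 F [-0.3 -0.5 -1.3]
```

```bash
python3 -m jog '[[-1,[54,434,0],-1.893],[-1,[54,434,0],-1.893],[-1,[54,434,0],-1.893],[-1,[54,434,0],-1.893],[-1,[54,434,0],-1.893],[-1,[54,434,0],-1.893],[-1,[54,434,0],-1.893],[-1,[54,434,0],-1.893],[-1,[54,434,0],-1.893],[-1,[54,434,0],-1.893],[-1,[54,434,0],-1.893],[-1,[54,434,50],-1.893],[-1,[54,434,90],-1.893],[-1,[54,434,90],-1.893],[-1,[54,434,90],-1.893]]' 30; python3 -c "
from h import *
go(.4696,.2133,.056,.322)"
```

```text
t: 34.83
eef_pos: [0.4687, 0.2147, 0.1063]
ee_rot: [-3.14, 0.0, -1.251]
force: [-0.0, -0.2, 0.5]
width: 0.0219
gripper_force: 29.9
shift [ 1.6 -0.3 50.3] turn -0.002 | tcp [0.4687 0.2147 0.1063] tooly -2.822 q6 -0.49 w 0.0219 t 34.8 F [-0.  -0.2  0.5]
```

```bash
python3 -m jog '[[-1,[1,0,25],0],[-1,[1,0,40],0],[-1,[1,0,47],0],[-1,[1,0,50],0],[-1,[1,0,50],0],[-1,[1,0,50],0]]' 30; python3 -c "
from h import *
go(.4696,.2133,.056,.322)"
```

```text
t: 35.58
eef_pos: [0.4685, 0.2134, 0.0582]
ee_rot: [-3.14, -0.0, -1.248]
force: [-11.6, -4.2, 29.1]
width: 0.0215
gripper_force: 30.0
shift [ 0.4 -1.   2.2] turn 0.0 | tcp [0.4685 0.2134 0.0582] tooly -2.819 q6 -0.49 w 0.0215 t 35.6 F [-11.6  -4.2  29.1]
```

```bash
python3 -m jog '[[-1,[0,0,-2],0],[-1,[0,0,-2],0]]' 30;  python3 -m jog '[[-0.3,[0,0,0],0],[-0.3,[0,0,0],0],[-0.3,[0,0,0],0],[-0.3,[0,0,-60],0],[-0.35,[0,0,-130],0],[-0.35,[0,0,-130],0],[-0.35,[0,0,-130],0]]' 30; python3 -c "
from h import *
go(.5178,-.272,.022,1.611)"
```

```text
t: 35.83
eef_pos: [0.469, 0.214, 0.0583]
ee_rot: [-3.14, 0.001, -1.25]
force: [-3.0, 0.5, 10.3]
width: 0.0217
gripper_force: 30.0
t: 36.7
eef_pos: [0.4682, 0.2134, 0.1874]
ee_rot: [-3.141, 0.001, -1.25]
force: [1.1, 0.8, -0.8]
width: 0.0285
gripper_force: 0.0
shift [476.4 106.2 164.9] turn -1.29 | tcp [0.4682 0.2134 0.1874] tooly -2.821 q6 -0.49 w 0.0285 t 36.7 F [ 1.1  0.8 -0.8]
```

```bash
python3 -m jog '[[-0.35,[476,106,0],1.852],[-0.35,[476,106,0],1.852],[-0.35,[476,106,0],1.852],[-0.35,[476,106,0],1.852],[-0.35,[476,106,0],1.852],[-0.35,[476,106,0],1.852],[-0.35,[476,106,0],1.852],[-0.35,[476,106,0],1.852],[-0.35,[476,106,0],1.852],[-0.35,[476,106,0],1.852],[-0.35,[476,106,60],1.852],[-0.35,[476,106,90],1.852],[-0.35,[476,106,90],1.852]]' 30; python3 - <<'E'
from h import *
go(.5178,-.272,.022,1.611)
f=optics.grab_frame("top"); m=mask(f,(8,40,110),(28,220,255)); 
for c in blobs(m,50):
    q=c[:,0].mean(0)
    if 130<q[0]<260 and 130<q[1]<270: print(q,rect(f,c,.06))
c0=np.array([.5075,.226]);u=np.array([.9486,.3165]);v=np.array([-.3165,.9486])
T=np.linalg.inv(f["cam_to_world"])
out=[]
for s in (1,-1):
    # brightness-free check: wood pixels width of layer-2 stick, cast at its top z=.060
    vv,uu=np.nonzero(m); p=onplane(f,np.c_[uu,vv],.060)[:,:2]-c0
    a,b=p@u,p@v; k=(abs(a-s*.04)<.02)&(abs(b)<.027); print("layer2",s,k.sum(),a[k].mean() if k.any() else None)
    k=(abs(a-s*.04)<.009)&(abs(b)<.08); print(" ends",b[k].min(),b[k].max())
E
```

```text
t: 38.33
eef_pos: [0.515, -0.2712, 0.0929]
ee_rot: [3.139, -0.008, -3.102]
force: [0.4, -0.3, 0.6]
width: 0.0282
gripper_force: 0.0
shift [-3.4 -1.  70.9] turn -0.001 | tcp [ 0.515  -0.2712  0.0929] tooly 1.61 q6 -1.38 w 0.0282 t 38.3 F [ 0.4 -0.3  0.6]
[192.13235294 202.61029412] (array([0.5023, 0.2194], dtype=float32), 0.318, [0.122, 0.1209])
layer2 1 116 0.03930196561463205
 ends -0.06525376063721668 0.0556264595056401
layer2 -1 117 -0.041775228021601385
 ends -0.06496707084518726 0.0552011976665288
```

The crib outline is 122 x 121 mm, with layer 2 at +39/-42 mm. That's good. Now the last stick.

```bash
python3 -m jog '[[-0.35,[-2,-1,35],0],[-0.35,[-2,-1,55],0],[-0.35,[-2,-1,70],0],[-0.35,[-2,-1,70],0],[-0.35,[-2,-1,70],0],[-1,[-2,-1,70],0],[-1,[-2,-1,70],0],[-1,[-2,-1,70],0],[-1,[-2,-1,20],0],[-1,[-2,-1,-40],0],[-1,[-2,-1,-110],0],[-1,[-2,-1,-110],0],[-1,[-2,-1,-110],0]]' 30; python3 -c "
from h import *
go(.5202,.1881,.078,1.893)"
```

```text
t: 40.0
eef_pos: [0.5199, -0.2727, 0.2075]
ee_rot: [3.142, 0.001, -3.102]
force: [0.6, -0.6, -1.3]
width: 0.022
gripper_force: 30.0
shift [-18.3 460.4 129.6] turn -0.283 | tcp [ 0.5199 -0.2727  0.2075] tooly 1.61 q6 -1.38 w 0.022 t 40.0 F [ 0.6 -0.6 -1.3]
```

```bash
python3 -m jog '[[-1,[-18,460,0],-0.283],[-1,[-18,460,0],-0.283],[-1,[-18,460,0],-0.283],[-1,[-18,460,0],-0.283],[-1,[-18,460,0],-0.283],[-1,[-18,460,0],-0.283],[-1,[-18,460,0],-0.283],[-1,[-18,460,0],-0.283],[-1,[-18,460,40],-0.283],[-1,[-18,460,90],-0.283],[-1,[-18,460,90],-0.283],[-1,[-18,460,90],-0.283]]' 30; python3 -c "
from h import *
go(.5202,.1881,.078,1.893)"
```

```text
t: 41.5
eef_pos: [0.5202, 0.1874, 0.1178]
ee_rot: [-3.141, -0.0, -2.819]
force: [0.7, -0.0, 0.2]
width: 0.0219
gripper_force: 30.0
shift [-0.2  0.7 39.8] turn 0.001 | tcp [0.5202 0.1874 0.1178] tooly 1.894 q6 -1.95 w 0.0219 t 41.5 F [ 0.7 -0.   0.2]
```

```bash
python3 -m jog '[[-1,[0,1,20],0],[-1,[0,1,30],0],[-1,[0,1,36],0],[-1,[0,1,38],0],[-1,[0,1,38],0],[-1,[0,1,38],0]]' 30; python3 -c "
from h import *
go(.5202,.1881,.078,1.893)"
```

```text
t: 42.25
eef_pos: [0.52, 0.1887, 0.0825]
ee_rot: [-3.141, 0.002, -2.818]
force: [-9.0, -2.1, 24.1]
width: 0.0215
gripper_force: 30.0
shift [ 0.  -0.6  4.5] turn 0.002 | tcp [0.52   0.1887 0.0825] tooly 1.895 q6 -1.95 w 0.0215 t 42.2 F [-9.  -2.1 24.1]
```

```bash
python3 -m jog '[[-1,[0,0,-2],0],[-1,[0,0,-2],0],[-1,[0,0,-2],0]]' 30;  python3 -m jog '[[-0.3,[0,0,0],0],[-0.3,[0,0,0],0],[-0.3,[0,0,0],0],[-0.3,[0,0,-60],0],[-1,[0,0,-180],0],[-1,[0,0,-180],0],[-1,[0,0,-180],0],[-1,[0,-250,-180],0],[-1,[0,-250,-180],0],[-1,[0,-250,-180],0],[-1,[0,-250,-180],0],[-1,[0,-250,-180],0]]' 30; python3 - <<'E'
from h import *
go(.64,-.215,.27,1.604)
f=optics.grab_frame("top"); cv2.imwrite("pics/top9.png",np.vstack([cv2.resize(f["color"][130:260,130:390,::-1],(800,400),interpolation=cv2.INTER_CUBIC)]))
m=mask(f,(8,40,110),(28,220,255)); 
for c in blobs(m,50):
    q=c[:,0].mean(0)
    if 130<q[0]<260 and 130<q[1]<270: print(q,rect(f,c,.07))
for c in blobs(mask(f,(8,90,120),(22,255,255)),20):
    q=c[:,0].mean(0)
    if 280<q[0]<350 and 110<q[1]<240: print("lid?",q,rect(f,c,.214))
E
```

```text
t: 42.62
eef_pos: [0.5201, 0.189, 0.0826]
ee_rot: [3.141, 0.002, -2.818]
force: [-2.9, 0.2, 11.3]
width: 0.0217
gripper_force: 30.0
t: 44.12
eef_pos: [0.5987, -0.0524, 0.2594]
ee_rot: [3.142, -0.003, -2.824]
force: [-0.6, -0.2, -0.7]
width: 0.0005
gripper_force: 0.0
shift [  11.6 -167.3  -10.6] turn 0.284 | tcp [ 0.5987 -0.0524  0.2594] tooly 1.888 q6 -1.49 w 0.0005 t 44.1 F [-0.6 -0.2 -0.7]
[206.61569416 220.53923541] (array([0.4158, 0.1662], dtype=float32), 0.229, [0.6351, 0.1893])
[241.89814815 141.37037037] (array([0.7114, 0.0511], dtype=float32), -1.338, [0.124, 0.0714])
[180.37037037 204.33333333] (array([0.4905, 0.2571], dtype=float32), 0.337, [0.1155, 0.0371])
```

View pics/top9.png

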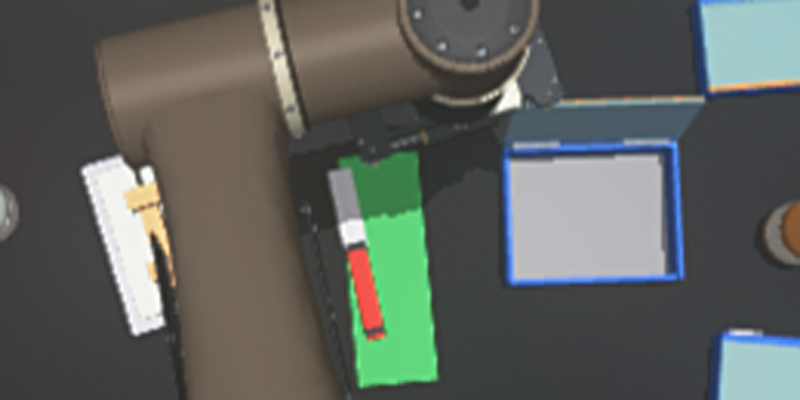

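The last picture shows the stick crib partly hidden by the arm and the box empty. The lid is upright, with its strip at (600,100). The spatula has been knocked left and turned, with its grip at about (363,276), still over the mat. I'll close the lid by pushing from behind it.

```bash
python3 -m jog '[[-1,[-10,-50,-30],0.284],[-1,[-10,-100,-30],0.284],[-1,[-10,-174,-30],0.284],[-1,[-10,-174,-30],0.284],[-1,[-10,-174,-30],0.284],[-1,[-10,-174,-30],0.284],[-1,[-10,-174,-30],0.284]]' 30; python3 - <<'E'
from h import *
go(.665,-.217,.20,1.604)
f=optics.grab_frame("top"); c0=np.array([.4593,.0046]); a=.094
for lo,hi,n in [((0,120,60),(8,255,255),"red"),((45,80,50),(75,255,255),"green")]:
  for c in blobs(mask(f,lo,hi),20):
    q=c[:,0].mean(0)
    if 225<q[0]<285 and 160<q[1]<270:
        r=rect(f,c,.027 if n=="red" else .003); print(n,r)
        if n=="red":
            t=r[1]; d=np.array([np.cos(t),np.sin(t)]); d*=np.sign(d[0])
            g=r[0]+.02*d-c0; print("grip in mat",g@[np.cos(a),np.sin(a)],g@[-np.sin(a),np.cos(a)])
cw=np.array([.5075,.226]);u=np.array([.9486,.3165]);v=np.array([-.3165,.9486])
m=mask(f,(8,40,110),(28,220,255)); vv,uu=np.nonzero(m); k=(abs(uu-192)<40)&(abs(vv-202)<40); p=onplane(f,np.c_[uu,vv][k],.082)[:,:2]-cw
print("crib extents",(p@u).min(),(p@u).max(),(p@v).min(),(p@v).max(),k.sum())
cv2.imwrite("pics/last.png",f["color"][:,:,::-1])
E
```

```text
t: 45.05
eef_pos: [0.6633, -0.2087, 0.2916]
ee_rot: [3.142, 0.001, -3.101]
force: [-0.5, 0.3, 1.1]
width: 0.0005
gripper_force: 0.0
shift [-1.3 -8.3 91.6] turn 0.008 | tcp [ 0.6633 -0.2087  0.2916] tooly 1.612 q6 -1.5 w 0.0005 t 45.0 F [-0.5  0.3  1.1]
crib extents -0.07010186806266484 0.05844424179150541 -0.06674237074438508 0.05247178073868209 819
```

```bash
python3 -m jog '[[-1,[-4,-8,50],0],[-1,[-4,-8,92],0],[-1,[20,-8,94],0],[-1,[43,-8,94],0],[-1,[61,-8,94],0],[-1,[79,-8,95],0],[-1,[97,-8,99],0],[-1,[114,-8,104],0],[-1,[130,-8,114],0],[-1,[144,-8,124],0],[-1,[156,-8,138],0],[-1,[166,-8,152],0],[-1,[174,-8,170],0],[-1,[180,-8,187],0],[-1,[182,-8,200],0],[-1,[183,-8,209],0],[-1,[183,-8,209],0],[-1,[183,-8,209],0]]' 30; python3 - <<'E'
from h import *
go(.48,-.217,.08,1.604)
E
```

```text
t: 47.35
eef_pos: [0.4811, -0.2254, 0.0823]
ee_rot: [-3.142, 0.0, -3.103]
force: [-1.7, 1.3, 4.4]
width: 0.0005
gripper_force: 2.0
shift [0.7 8.4 2.3] turn 0.006 | tcp [ 0.4811 -0.2254  0.0823] tooly 1.61 q6 -1.46 w 0.0005 t 47.4 F [-1.7  1.3  4.4]
```

```bash
python3 -m jog '[[-1,[0,0,3],0],[-1,[0,0,3],0],[-1,[0,0,3],0]]'; python3 -m jog '[[-1,[0,0,-60],0],[-1,[0,0,-120],0],[-1,[0,0,-180],0],[-1,[150,-250,-180],0],[-1,[150,-250,-180],0],[-1,[150,-250,-180],0],[-1,[150,-250,-180],0],[-1,[150,-250,-180],0],[-1,[150,-250,-180],0]]'; python3 - <<'E'
from h import *
f=optics.grab_frame("top"); c0=np.array([.4593,.0046]); a=.094
for c in blobs(mask(f,(0,120,60),(8,255,255)),20):
    q=c[:,0].mean(0)
    if 225<q[0]<300 and 160<q[1]<290:
        r=rect(f,c,.027); t=r[1]; d=np.array([np.cos(t),np.sin(t)]); d*=np.sign(d[0]); g=r[0]+.02*d-c0
        print(r,"grip in mat",g@[np.cos(a),np.sin(a)],g@[-np.sin(a),np.cos(a)])
for c in blobs(mask(f,(8,90,120),(22,255,255)),20):
    q=c[:,0].mean(0)
    if 280<q[0]<350 and 150<q[1]<240: print("lid",q,rect(f,c,.066))
cw=np.array([.5075,.226]);u=np.array([.9486,.3165]);v=np.array([-.3165,.9486])
m=mask(f,(8,40,110),(28,220,255)); m[:,:150]=0;m[:,235:]=0;m[:160]=0;m[245:]=0
for c in blobs(m,50): print("crib",rect(f,c,.06),cv2.contourArea(c))
# unwarp crib at top of layer 3 (z=.082) and layer 2 (.060): ascii wood map
T=np.linalg.inv(f["cam_to_world"])
for b in np.arange(.08,-.081,-.01):
    s=""
    for A in np.arange(-.08,.081,.008):
        P=T@np.r_[cw+A*u+b*v,.06,1]; q=f["mtx"]@P[:3]; q=(q[:2]/q[2]).round().astype(int); s+="#" if m[q[1],q[0]] else "."
    print(f"{b:+.2f}",s)
E
```

```text
t: 47.72
eef_pos: [0.4811, -0.2255, 0.0818]
ee_rot: [-3.141, 0.001, -3.102]
force: [-10.3, 8.3, 30.2]
width: 0.0001
gripper_force: 15.3
t: 48.85
eef_pos: [0.3389, -0.4833, 0.2582]
ee_rot: [3.141, -0.001, -3.107]
force: [0.1, 0.3, 0.0]
width: 0.0003
gripper_force: 0.0
(array([0.4346, 0.0291], dtype=float32), 0.232, [0.089, 0.0201]) grip in mat -0.0024814880321609627 0.02946147031481867
lid [323.75221239 220.09734513] (array([ 0.444 , -0.2255], dtype=float32), -1.538, [0.1878, 0.0069])
crib (array([0.5061, 0.2202], dtype=float32), 0.327, [0.1304, 0.1208]) 1011.0
+0.08 .....................
+0.07 .....................
+0.06 .....................
+0.05 ....###.......###....
+0.04 ..###############....
+0.03 ..###############....
+0.02 ....###.......###....
+0.01 ....###.......###....
+0.00 ....###.......###....
-0.01 ....###.......###....
-0.02 ....###.......###....
-0.03 ..#####.#########....
-0.04 ..################...
-0.05 ..################...
-0.06 ....###.......###....
-0.07 .....................
-0.08 .....................
```

```bash
python3 -c "
from station import order
print(order.job_done())"
```

```text
the job is handed in; nothing more can be done
None
```

I handed the job in at about 49 s on the robot clock; no verdict came back: the lid was levered open and is shut again, all five sticks measured inside tolerance in the crib, and the spatula, knocked aside during the run, still lies with its grip point over the mat (about 29 mm off-centre; 45 mm allowed).

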